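# Start the drying cabinet for the painted stones

### The job

Start the drying cabinet with fingertip presses: first press the raised end of the orange rocker on the grey switch box right down to switch the mains on, then push the yellow key on the console fully down so that it stays down, and last press the green button fully home and let it spring back. Do it in that order, do not press the blue key or the red button, and do not lift or shove the switch box. Leave the stones, paint and brushes where they are.

Things in the scene. Friction and masses are not known exactly. Their poses are not given: they have to be found in the camera images.
- switch_box: grey mains switch box standing loose on the table, 90 x 130 x 55 mm (its x, y, z), about 0.85 kg; origin at the centre of its underside; the rocker lies along its y axis and the green dot on its top marks the 'on' end (+y)
- rocker_on_end (a point): point on the top face of the 'on' half of the orange rocker, 21 mm from its middle towards the 'on' end (the raised end at the start); about 77 mm above the table when raised and 65 mm when pressed down. The rocker plate is 28 mm wide and 64 mm long
- rocker_middle (a point): middle of the rocker's top face, 71 mm above the table, 4 mm above the pivot, which runs along the switch box's x axis
- rocker (a joint): angle of the rocker, rad: about -0.26 off (the 'on' end raised), +0.28 fully on (the 'on' end down on its stop); no spring, stays where it is left; moves at about 1.5 N at its end and 4 N at 10 mm from the pivot
- console: grey flat-topped control console, fixed to the table, 180 x 170 x 50 mm (x, y, z), origin at the centre of its underside; its top carries four controls, with a black strip with small lamps along its +x edge
- yellow_key_top (a point): yellow latching key: square cap 32 x 32 mm on a 46 mm black base; this point is the centre of the cap's top, 21 mm above the console's top while up. The four controls stand at the corners of an 80 x 84 mm rectangle (80 along the console's x, starting 48 mm before its centre), in an order that differs every time
- yellow_key (a joint): how far the yellow key is pushed down, m: 0 up, 0.008 fully down; it needs about 3 N and stays where it is pushed
- green_button_top (a point): green start button: round cap 32 mm across on a 44 mm round black base; this point is the centre of the cap's top, 22 mm above the console's top when not pressed; it shares the four places with the other controls
- green_button (a joint): how far the green button is pressed, m: 0 out, 0.006 fully home at about 4.5 N; springs back
- blue_key_top (a point): blue latching key, not to be pressed: same shape as the yellow key, same height
- blue_key (a joint): how far the blue key is pushed down, m: 0 up, 0.008 down
- red_button_top (a point): red stop button, not to be pressed: same shape as the green button
- red_button (a joint): how far the red button is pressed, m: 0 out, 0.006 fully home
- paint_bottle: white plastic paint bottle, 74 mm across, 125 mm tall, standing; origin at the centre of its underside
- paint_pot: yellow jar of paint with yellow lid, 68 mm across, 75 mm tall, standing; origin at the centre of its underside
- brush_jar: blue jar full of upright brushes, 76 mm across, 70 mm tall, brushes up to 135 mm high; origin at the centre of its underside
- yellow_stone: small yellow painted stone, 48 mm across, 22 mm high; origin at the centre of its underside
- blue_stone: small blue painted stone, 54 mm across, 24 mm high; origin at the centre of its underside
- green_stone: small green painted stone, 44 mm across, 20 mm high; origin at the centre of its underside
- brush: paint brush about 180 mm long lying on the table; origin on its underside, x along its length
There are look-alikes about, which are no part of the job. What is shaped like the switch_box but pink, purple or turquoise is not meant.

How it is judged:
By the outcome, as a careful person would: the job done as asked, in the order asked, and still so for the second after the job is handed in, with the robot touching nothing.
It also fails if it takes over 48 s, if anything falls off the work surface, if the arm or the gripper's body presses on something with over 40 N, if the wrist force passes 120 N, or if a joint passes its speed limit or range.

### The arm

A 6-joint arm with a two-finger parallel gripper is mounted at the origin on the work surface. World frame = base frame: x ahead of the robot, y to its left, z up, the work surface at z = 0. Lengths are in m, angles in rad, forces in N, time in s.
With the tool pointing down it reaches from about 0.25 to 0.725 m from the base axis. Payload 4 kg.
Tool frame: the origin (TCP) lies midway between the tips of the shut fingers; the grasp point (between the pads) lies 19 mm behind it (bot.grip_point_offset is the distance from the TCP to the grasp point, in m); z points along the fingers, y is the line along which they close (so a half turn about z gives the same grasp; the last joint's range is limited). The gripper opens to 85 mm and grips with 20 to 120 N. Pads are 22 mm wide; open, the fingers measure 114 mm over their backs; the gripper's body (76 mm by 85 mm) begins 54 mm behind the grasp point. The pads swing forward as they close: fully open they stand 13 mm farther back than shut.
Start: joints at [1.146, 0.241, 0.005, 1.335, 0, 1.571], TCP at [0.206, 0.456, 0.231] pointing down, gripper open.
Joint ranges: [-2.72, 2.72], [-1.05, 1.87], [-1.09, 1.28], [-1.99, 2.15], [-1.42, 1.44], [-3.14, 3.14]. Speed limits (rad/s): [2.79, 2.79, 3.14, 3.14, 3.14, 3.14].

### API

Orientations are given as a unit quaternion [x, y, z, w].
In Python, from workcell import bot gives the robot as it stands.
- The arm moves only by the tool step_arm, never from a script. Its argument "targets" is text: rows parted by semicolons, each of 7 numbers parted by spaces: the opening, from -1 (shut) to 1 (fully open), so that 0 is half open, then the shift along the world's x, y, z normalised to -1 to 1, where 1 is 0.5 m, then the turn, a rotation vector about the world's x, y, z normalised to -1 to 1, where 1 is pi/4 rad. In form: gripper x y z wx wy wz; .... A call has 1 to 10 rows; each row is the pose to reach, as a shift and turn from the pose commanded when the call began; what a row does not reach only later rows make up. A row lasts 1/12 s, in which the tool goes at most 41.7 mm and 7.16 degrees, less where a joint would pass 70% of its speed; a pose out of reach is approached as far as the arm can. A call with a number of a shift or a turn outside -1 to 1 is refused whole. A call with a gripper value outside its range is refused whole. The fingers move at their own pace and stop on an object; the grip force is fixed at half the most. Time passes only in rows, so rows that repeat a pose let the fingers close. It gives the time, the measured TCP pose, the force, the opening and the grip force at its end, in the units of the state.
- bot.get_obs(): the state, without advancing time (a new reading comes with each control period).
- bot.camera(name): name is "side" or "top" or "wrist"; returns the picture (420x560x3 uint8, red, green, blue); there is no depth.
- bot.camera_info(name): a dict with "vertical_fov" (degrees; the focal length in pixels is half the picture's height over the tangent of half this angle, whatever the lens; pixels are square), "cx", "cy" (the principal point, pixels), "pose" (4x4, takes a point from camera to world coordinates). Camera axes: x right, y up, looking along -z (the intrinsics and any distortion apply to the point x, -y, -z); pixel columns grow to the right and rows downward; lengths in m; the calibration is good to about 2 mm. A picture is of the moment at which its call begins: read the wrist's pose just before it. camera_info takes no time and is no camera call; for the wrist camera it gives the pose at the moment of the call.
- bot.job_done(): hands the job in; it is judged then, once.
The state is a dict: "clock": time; "joint_pos": joint angles; "joint_vel": joint speeds; "tau": joint torques, N m; "eef_pos": TCP position; "tool_rot": TCP orientation; "ft_force": force on the tool from outside, world axes, zero at the start; "ft_torque": the same for the moment, N m; "grip_width": finger opening in m; "grasp_force": force on a finger pad.
Only numpy, scipy, OpenCV 4.12 (cv2) and the standard library are available. Lean on these libraries where they do the work, as an engineer would, in place of code of your own. Each camera call takes 0.05 s, during which the arm holds its last target. There are 200 camera calls.

## Working session

There is one attempt and no reset: what is moved stays moved. The work goes in short steps, Python scripts to look and compute and a tool call to move; the robot and the scene stay as the last step left them, time stands still between calls to the robot, and variables do not carry over. Pictures are saved under pics/ and viewed, at most 10 in all, crops included, and the job is handed in when it is done.

Besides the shell and the picture viewer there is one more tool, called after "Request:" in YAML: its name, and indented under it one key for each argument. step_arm: Moves the arm, as the interface text tells. Scaled input: -1 to 1 covers 0.5 m each way for a shift and pi/4 rad each way for a turn. Its arguments: {"type":"object","properties":{"targets":{"type":"string"}},"required":["targets"]}

```bash
mkdir -p pics
cat > h.py <<'E'
import numpy as np, cv2
from workcell import bot
def snap(n,f):
    i=bot.camera_info(n); im=bot.camera(n); cv2.imwrite(f'pics/{f}.png',im[:,:,::-1]); return im,i
def ray(i,u,v):
    f=210/np.tan(np.radians(i['vertical_fov'])/2); P=np.array(i['pose'])
    d=P[:3,:3]@np.array([(u-i['cx'])/f,-(v-i['cy'])/f,-1]); return P[:3,3],d
def onz(i,u,v,z):
    o,d=ray(i,u,v); return o+d*(z-o[2])/d[2]
def proj(i,p):
    f=210/np.tan(np.radians(i['vertical_fov'])/2); P=np.array(i['pose'])
    c=P[:3,:3].T@(np.array(p)-P[:3,3]); return i['cx']+f*c[0]/-c[2], i['cy']+f*c[1]/c[2]
E
python3 - <<'E'
from h import *
a,i=snap('top','top'); b,j=snap('side','side')
cv2.imwrite('pics/both.png',cv2.resize(np.hstack([a,b]),(800,300))[:,:,::-1])
print(i,j); print({k:v for k,v in bot.get_obs().items() if k in('clock','eef_pos','tool_rot','ft_force','grip_width')})
E
```

```text
{'vertical_fov': 50.63498900095927, 'cx': 274.8838608774735, 'cy': 212.37565958006482, 'pose': array([[ 2.53369723e-03,  9.81185443e-01, -1.93051047e-01,
         3.69688924e-01],
       [-9.99996557e-01,  2.61783916e-03,  1.80766530e-04,
         1.40000107e-01],
       [ 6.82742079e-04,  1.93049924e-01,  9.81188698e-01,
         1.10096197e+00],
       [ 0.00000000e+00,  0.00000000e+00,  0.00000000e+00,
         1.00000000e+00]])} {'vertical_fov': 50.770091103497734, 'cx': 279.6635522007738, 'cy': 213.08792516710426, 'pose': array([[ 0.86839084,  0.3660789 , -0.33449004,  0.12802592],
       [-0.49585807,  0.6474502 , -0.57873396, -0.59026752],
       [ 0.00470335,  0.66842686,  0.74376301,  0.99268948],
       [ 0.        ,  0.        ,  0.        ,  1.        ]])}
{'clock': 0.1, 'eef_pos': array([0.20583629, 0.45507076, 0.23052423]), 'tool_rot': array([ 2.10798733e-01,  9.77529061e-01, -8.89228087e-04, -1.96918911e-04]), 'ft_force': array([0.20818313, 0.00937894, 0.33010939]), 'grip_width': 0.08538385512129823}
```

View pics/top.png

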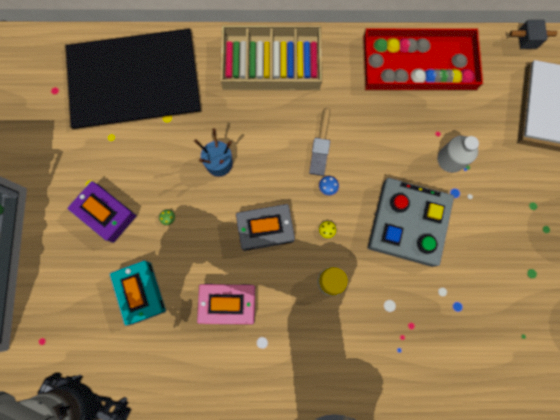

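View pics/side.png

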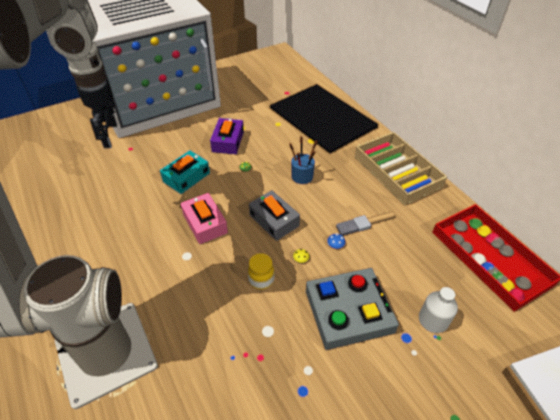

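Top view: the orange rockers that could be mistaken for one another are grey box (266,226), purple (102,210), turquoise (137,293) and pink (226,304). I choose the grey one. On the console, yellow is at (435,211), green (429,243), blue (394,234) and red (401,202). Other yellow things are a stone at (328,229) and a pot at (335,281). Next is a close crop and measurement.

```bash
cat > m.py <<'E'
from h import *
def blob(im,hue,roi,smin=150,vmin=80):
    u0,v0,u1,v1=roi; hsv=cv2.cvtColor(im[v0:v1,u0:u1],cv2.COLOR_RGB2HSV)
    m=cv2.inRange(hsv,(hue[0],smin,vmin),(hue[1],255,255))
    n,l,s,c=cv2.connectedComponentsWithStats(m); k=1+np.argmax(s[1:,4])
    r=cv2.minAreaRect(np.argwhere(l==k)[:,::-1].astype(np.float32))
    return c[k]+[u0,v0],s[k,4],(r[0][0]+u0,r[0][1]+v0),r[1],r[2],cv2.boxPoints(r)+[u0,v0]
def tri(i,a,j,b):
    o,d=ray(i,*a);p,e=ray(j,*b); s=np.linalg.lstsq(np.c_[d,-e],p-o,rcond=None)[0]
    x,y=o+s[0]*d,p+s[1]*e; return (x+y)/2,np.linalg.norm(x-y)
E
python3 - <<'E'
from m import *
np.set_printoptions(precision=4,suppress=True)
a=cv2.imread('pics/top.png')[:,:,::-1];b=cv2.imread('pics/side.png')[:,:,::-1]
i=bot.camera_info('top');j=bot.camera_info('side')
T={'rocker':((3,17),(235,200,298,252),(245,185,303,240),.071),
'yellow':((22,35),(418,195,450,228),(355,297,386,325),.071),'green':((45,85),(415,228,445,258),(325,305,352,332),.072),
'blue':((100,125),(380,220,408,248),(312,275,342,302),.071),'red':((0,5),(385,188,415,216),(345,270,370,294),.072)}
for k,(h,r1,r2,z) in T.items():
    A=blob(a,h,r1,vmin=70);B=blob(b,h,r2,vmin=70)
    print(k,A[0],A[1],A[3],B[0],B[1],'tri',*tri(i,A[0],j,B[0]),'topz',onz(i,*A[0],z),'sidez',onz(j,*B[0],z))
    if k=='rocker': print([onz(i,*q,.071) for q in A[5]])
c1=cv2.resize(np.ascontiguousarray(a[195:260,230:305]),(400,347),interpolation=2);c2=cv2.resize(np.ascontiguousarray(b[180:245,240:315]),(400,347),interpolation=2)
cv2.imwrite('pics/crop.png',np.hstack([c1,c2])[:,:,::-1])
E
```

```text
rocker [264.5644 224.7603] 388 (13.643819808959961, 28.776058197021484) [274.0672 205.8319] 238 tri [0.5444 0.1639 0.065 ] 0.001584173076798499 topz [0.5426 0.164  0.071 ] sidez [0.5424 0.1588 0.071 ]
[array([0.5543, 0.1996, 0.071 ]), array([0.563 , 0.1324, 0.071 ]), array([0.5307, 0.1283, 0.071 ]), array([0.5221, 0.1952, 0.071 ])]
yellow [434.9866 211.0312] 224 (15.037208557128906, 15.037208557128906) [370.4279 310.6093] 215 tri [ 0.5781 -0.2416  0.0646] 0.0005124363868080623 topz [ 0.5766 -0.2391  0.071 ] sidez [ 0.5753 -0.244   0.071 ]
green [428.5808 243.012 ] 167 (14.0, 13.0) [338.3462 317.3718] 156 tri [ 0.501  -0.2202  0.0679] 0.0003132332206557463 topz [ 0.5003 -0.2187  0.072 ] sidez [ 0.4995 -0.2218  0.072 ]
blue [393.2661 233.5505] 218 (15.109660148620605, 14.697578430175781) [327.0722 288.0444] 180 tri [ 0.5237 -0.1395  0.0647] 0.0006218379532769106 topz [ 0.5225 -0.1377  0.071 ] sidez [ 0.5214 -0.1426  0.071 ]
red [401.     201.3691] 149 (12.862394332885742, 13.891385078430176) [357.6397 280.8676] 136 tri [ 0.6005 -0.1609  0.0672] 0.0002788178280877412 topz [ 0.5996 -0.1596  0.072 ] sidez [ 0.5979 -0.1631  0.072 ]
```

View pics/crop.png

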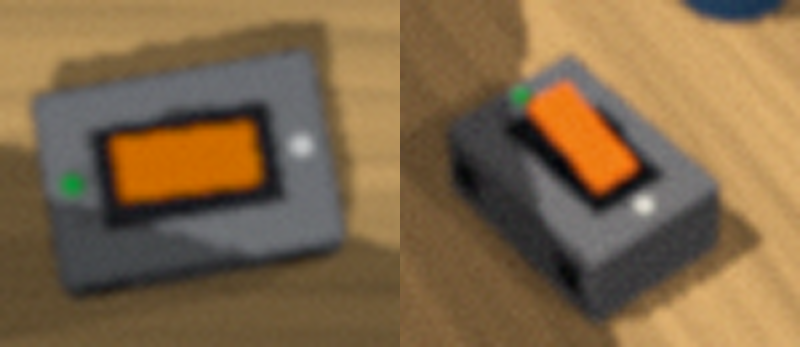

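The crop confirms the grey box. Its green 'on' dot is at top pixel (243,229), so 'on' faces world +y, and the white dot is at (286,222). The side view shows the green-dot end raised. Rocker middle is about (0.543, 0.163) and the on-direction about (-0.13, 0.99). The console layout matches 80 x 84 mm. Moving above the on point now.

Request:
step_arm:
  targets: "-1 .668 -.542 -.16 0 0 -1; -1 .668 -.542 -.16 0 0 -1; -1 .668 -.542 -.16 0 0 -1; -1 .668 -.542 -.16 0 0 -1; -1 .668 -.542 -.16 0 0 -1; -1 .668 -.542 -.16 0 0 -1; -1 .668 -.542 -.16 0 0 -1; -1 .668 -.542 -.16 0 0 -1; -1 .668 -.542 -.16 0 0 -1; -1 .668 -.542 -.16 0 0 -1"

```text
clock: 0.93
eef_pos: [0.5252, 0.1957, 0.1543]
tool_rot: [0.569, 0.822, -0.0, -0.0]
ft_force: [0.1, 0.6, -0.1]
grip_width: -0.0003
grasp_force: 0.0
```

Request:
step_arm:
  targets: "-1 0 0 0 0 0 -.29; -1 0 0 0 0 0 -.29; -1 0 0 0 0 0 -.29; -1 0 0 0 0 0 -.29"

```text
clock: 1.27
eef_pos: [0.5239, 0.1972, 0.1545]
tool_rot: [0.658, 0.753, -0.001, -0.0]
ft_force: [0.3, 0.8, 0.5]
grip_width: -0.0002
grasp_force: 0.0
```

Run:
```python
from m import *
np.set_printoptions(precision=4,suppress=True)
o=bot.get_obs(); print(o['clock'],o['eef_pos'],o['tool_rot'],o['ft_force'],o['grip_width'])
a,i=snap('wrist','w1')
print(np.array(i['pose'])); print('pred on,mid',proj(i,(.540,.184,.077)),proj(i,(.543,.163,.071)),'tcp',proj(i,o['eef_pos']))
```

```text
1.2667 [0.5239 0.1972 0.1545] [ 0.6578  0.7532 -0.0005 -0.0003] [0.2607 0.7938 0.4587] -0.00023241736683181268
[[ 0.9908 -0.1299 -0.0379  0.5138]
 [ 0.1353  0.9471  0.291   0.2707]
 [-0.0019 -0.2935  0.956   0.2966]
 [ 0.      0.      0.      1.    ]]
pred on,mid (np.float64(301.20271548393526), np.float64(236.34792449558952)) (np.float64(300.37314311936274), np.float64(260.53569777044413)) tcp (np.float64(280.57989655104564), np.float64(269.5287429309886))
```

View pics/w1.png

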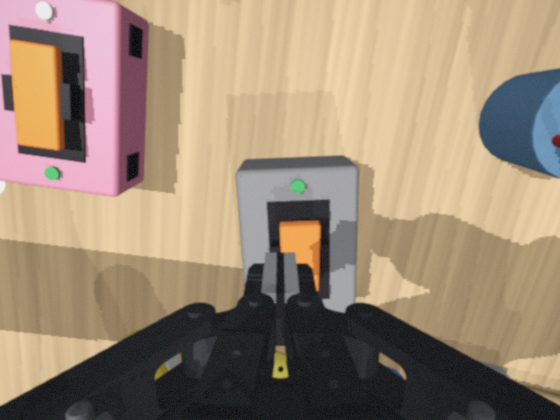

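The wrist view shows the grey box below the fingertips. Its green dot is at (298,186) and the raised rocker end edge runs from (280,222) to (320,221). I'll refine the on point from that edge.

Run:
```python
from m import *
np.set_printoptions(precision=4,suppress=True)
i=bot.camera_info('wrist'); L,R=onz(i,280,222,.0793),onz(i,320,221,.0793); d=onz(i,298,186,.055)
m=(L+R)/2; print(L,R,np.linalg.norm(R-L),m,'dot',d)
u=np.array([-.128,.992]); on=m[:2]-u*.011; o=bot.get_obs()
print('on',on,'shift/0.5',(on-o['eef_pos'][:2])/.5, 'toolx', 1)
```

```text
[0.524  0.1935 0.0793] [0.5505 0.1979 0.0793] 0.02684504083738819 [0.5373 0.1957 0.0793] dot [0.5343 0.214  0.055 ]
on [0.5387 0.1848] shift/0.5 [ 0.0297 -0.0255] toolx 1
```

Request:
step_arm:
  targets: "-1 .03 -.025 -.06 0 0 0; -1 .03 -.025 -.129 0 0 0; -1 .03 -.025 -.129 0 0 0; -1 .03 -.025 -.129 0 0 0"

```text
clock: 1.65
eef_pos: [0.5367, 0.1848, 0.0891]
tool_rot: [0.658, 0.753, -0.002, -0.002]
ft_force: [0.8, 0.3, 0.7]
grip_width: 0.0
grasp_force: 0.0
```

Request:
step_arm:
  targets: "-1 .004 0 -.012 0 0 0; -1 .004 0 -.024 0 0 0; -1 .004 0 -.032 0 0 0; -1 .004 0 -.038 0 0 0; -1 .004 0 -.042 0 0 0; -1 .004 0 -.042 0 0 0"

```text
clock: 2.15
eef_pos: [0.5419, 0.1857, 0.0703]
tool_rot: [0.658, 0.753, 0.001, 0.0]
ft_force: [0.9, 1.8, 1.9]
grip_width: 0.0002
grasp_force: 1.1
```

Request:
step_arm:
  targets: "-1 -.004 0 -.004 0 0 0; -1 -.004 0 -.008 0 0 0; -1 -.004 0 -.008 0 0 0"

```text
clock: 2.4
eef_pos: [0.5408, 0.1856, 0.0668]
tool_rot: [0.659, 0.753, 0.002, 0.001]
ft_force: [2.7, 2.6, 4.9]
grip_width: 0.0002
grasp_force: 2.5
```

Request:
step_arm:
  targets: "-1 0 0 -.003 0 0 0; -1 0 0 -.006 0 0 0; -1 0 0 -.006 0 0 0"

```text
clock: 2.65
eef_pos: [0.5411, 0.1857, 0.0663]
tool_rot: [0.659, 0.753, 0.003, 0.001]
ft_force: [-1.9, 0.6, 17.9]
grip_width: 0.0
grasp_force: 8.8
```

The force jumped to 18 N, so the rocker is on its stop. Lifting to verify and travelling towards the console.

Request:
step_arm:
  targets: "-1 0 0 .04 0 0 0; -1 0 0 .12 0 0 0; -1 0 0 .18 0 0 0; -1 .03 -.08 .18 0 0 0; -1 .05 -.16 .18 0 0 0; -1 .07 -.24 .18 0 0 0; -1 .07 -.32 .18 0 0 0; -1 .07 -.40 .18 0 0 0; -1 .07 -.48 .18 0 0 0; -1 .07 -.56 .18 0 0 0"

```text
clock: 3.48
eef_pos: [0.5723, -0.0972, 0.1515]
tool_rot: [0.659, 0.752, -0.001, -0.001]
ft_force: [0.4, -0.5, -0.3]
grip_width: 0.0005
grasp_force: 0.0
```

Request:
step_arm:
  targets: "-1 0 -.08 0 0 0 0; -1 0 -.16 0 0 0 0; -1 0 -.22 0 0 0 0; -1 0 -.25 0 0 0 0; -1 0 -.25 0 0 0 0; -1 0 -.25 0 0 0 0"

```text
clock: 3.98
eef_pos: [0.573, -0.2204, 0.1515]
tool_rot: [0.659, 0.752, -0.0, -0.001]
ft_force: [0.9, 0.4, -1.2]
grip_width: -0.0001
grasp_force: 0.0
```

Run:
```python
from m import *
np.set_printoptions(precision=4,suppress=True)
o=bot.get_obs(); print(o['clock'],o['eef_pos'],o['tool_rot'],o['ft_force'])
w,i=snap('wrist','w2'); s,j=snap('side','s2'); t,k=snap('top','t2')
print('yellow',proj(i,(.576,-.2415,.071)),'green',proj(i,(.500,-.220,.072)))
for im,n,r in((t,'top',(235,200,298,252)),(s,'side',(245,185,303,240))):
    A=blob(im,(3,17),r,vmin=70);print(n,A[0],A[1],A[3])
c=cv2.resize(np.ascontiguousarray(s[180:245,240:315]),(240,208),interpolation=2)
W=w.copy(); W[:208,:240]=c; cv2.imwrite('pics/w2c.png',W[:,:,::-1])
```

```text
3.9833 [ 0.573  -0.2204  0.1515] [ 0.6593  0.7519 -0.0004 -0.0014] [ 0.9289  0.3871 -1.2077]
yellow (np.float64(280.99339319430027), np.float64(243.06433853370535)) green (np.float64(173.0717681215881), np.float64(200.444432029982))
top [264.5459 224.7628] 392 (13.775084495544434, 28.96021842956543)
side [273.5135 205.2703] 185 (20.13996124267578, 10.28197956085205)
```

View pics/w2c.png

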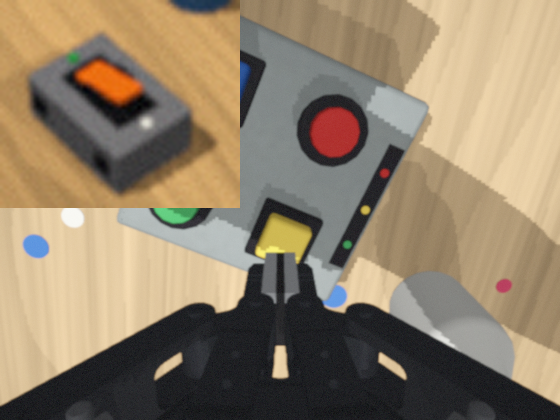

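The inset shows the rocker flipped: the green-dot end is down and the white end up, with the box unmoved. The yellow key sits at about (286,238) just ahead of the fingertip, and the green button is at (178,205). I'll refine both from the masks.

Run:
```python
from m import *
np.set_printoptions(precision=4,suppress=True)
a=cv2.imread('pics/w2.png')[:,:,::-1]; i=bot.camera_info('wrist')
for h,r,z in (((20,36),(240,190,330,275),.071),((45,85),(130,150,225,235),.072),((100,125),(190,30,262,130),.071),((0,8),(295,90,375,175),.072),((172,180),(295,90,375,175),.072)):
    try: A=blob(a,h,r,smin=100,vmin=50)
    except Exception: continue
    q=np.array([onz(i,*p,z) for p in A[5]]); print(h,A[0],A[1],A[3],A[4],'c',onz(i,*A[2],z)[:2],'sz',np.linalg.norm(q[1]-q[0]),np.linalg.norm(q[2]-q[1])); print(A[5].tolist()); print(q[:,:2].tolist())
```

```text
(20, 36) [283.2372 236.813 ] 1834 (48.65217971801758, 47.35231018066406) 21.801406860351562 c [ 0.5786 -0.238 ] sz 0.03516598804694966 0.03383813336903971
[[252.06896591186523, 253.82758712768555], [269.6551704406738, 209.8620719909668], [314.8275909423828, 227.93103408813477], [297.24138259887695, 271.89654541015625]]
[[0.5579255014716724, -0.25083674219527985], [0.5661563256568315, -0.21664755898551002], [0.5988316418097674, -0.22544204499701753], [0.5918227868513042, -0.26057192264274054]]
(45, 85) [175.9103 199.619 ] 1861 (47.0, 48.0) 90.0 c [ 0.5028 -0.2176] sz 0.03166421844076649 0.0329839192802334
[[152.0, 176.0], [200.0, 176.0], [200.0, 223.0], [152.0, 223.0]]
[[0.48631600650284074, -0.20359313248147917], [0.5176888425501502, -0.19930735509421166], [0.5199144104900123, -0.23221610436290935], [0.48720978177321606, -0.23669265218501423]]
(100, 125) [218.4195  79.8427] 3020 (57.93694305419922, 56.63707733154297) 21.801406860351562 c [ 0.5241 -0.1383] sz 0.03331079954017958 0.033841327269535745
[[180.2068977355957, 95.48275756835938], [201.24138069152832, 42.89655113220215], [255
[... 356 characters left out ...]
309.0, 106.0], [359.0, 106.0], [359.0, 157.0], [309.0, 157.0]]
[[0.5818069213139991, -0.1458353561766509], [0.6125695182493148, -0.14164413838220252], [0.6189686284490766, -0.17281128952020972], [0.586870932292434, -0.1771927797711978]]
(172, 180) [350.8947 149.6316] 19 (2.1213202476501465, 15.55634880065918) 45.0 c [ 0.6128 -0.1689] sz 0.009697127691991814 0.0013983317785306955
[[344.50000381469727, 154.5], [355.50000381469727, 143.50000381469727], [357.00000381469727, 145.00000762939453], [346.00000381469727, 156.0]]
[[0.6093551659487254, -0.17248807922900683], [0.6150004699404278, -0.16460361169365204], [0.6161428309080721, -0.1654100502731183], [0.6105011243090696, -0.17331211683232103]]
```

Request:
step_arm:
  targets: "-1 .01 -.037 -.05 0 0 0; -1 .01 -.037 -.11 0 0 0; -1 .01 -.037 -.143 0 0 0; -1 .01 -.037 -.143 0 0 0; -1 .01 -.037 -.143 0 0 0"

```text
clock: 4.55
eef_pos: [0.5785, -0.2367, 0.0803]
tool_rot: [0.658, 0.753, -0.0, -0.001]
ft_force: [-0.1, -0.0, 0.2]
grip_width: -0.0002
grasp_force: 0.0
```

Request:
step_arm:
  targets: "-1 0 -.004 -.01 0 0 0; -1 0 -.004 -.018 0 0 0; -1 0 -.004 -.024 0 0 0; -1 0 -.004 -.03 0 0 0; -1 0 -.004 -.034 0 0 0; -1 0 -.004 -.034 0 0 0"

```text
clock: 5.05
eef_pos: [0.5801, -0.2407, 0.0647]
tool_rot: [0.659, 0.753, 0.001, 0.001]
ft_force: [1.8, 1.1, 1.9]
grip_width: 0.0004
grasp_force: 0.8
```

Request:
step_arm:
  targets: "-1 0 0 -.004 0 0 0; -1 0 0 -.008 0 0 0; -1 0 0 -.008 0 0 0"

```text
clock: 5.3
eef_pos: [0.5801, -0.2407, 0.0628]
tool_rot: [0.659, 0.753, 0.001, 0.001]
ft_force: [-1.8, 2.8, 13.3]
grip_width: -0.0
grasp_force: 6.6
```

Request:
step_arm:
  targets: "-1 0 0 -.003 0 0 0; -1 0 0 -.003 0 0 0"

```text
clock: 5.47
eef_pos: [0.5801, -0.2407, 0.0627]
tool_rot: [0.659, 0.752, 0.001, 0.002]
ft_force: [-4.2, 3.6, 20.0]
grip_width: 0.0003
grasp_force: 9.7
```

Request:
step_arm:
  targets: "-1 0 0 .03 0 0 0; -1 0 0 .08 0 0 0; -1 -.05 .015 .08 0 0 0; -1 -.10 .03 .08 0 0 0; -1 -.154 .044 .08 0 0 0; -1 -.154 .044 .08 0 0 0; -1 -.154 .044 .08 0 0 0"

```text
clock: 6.05
eef_pos: [0.4998, -0.218, 0.098]
tool_rot: [0.659, 0.752, -0.001, -0.001]
ft_force: [0.9, 0.4, 0.3]
grip_width: 0.0004
grasp_force: 0.0
```

Run:
```python
from m import *
w,i=snap('wrist','w3'); s,j=snap('side','s3')
cv2.imwrite('pics/w3c.png',np.hstack([w[100:400,150:500],cv2.resize(np.ascontiguousarray(s[260:350,295:405]),(367,300),interpolation=2)])[:,:,::-1])
```

```text
(no output)
```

View pics/w3c.png

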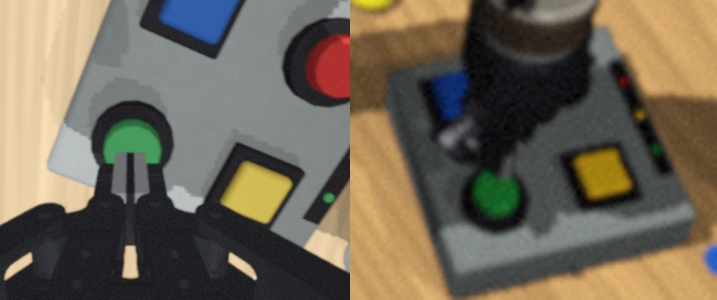

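The yellow cap now sits low in its base (crop 257,190), so it has latched. The green button at crop (133,140) is right under the fingertips, so I'll press it.

Request:
step_arm:
  targets: "-1 .004 0 -.02 0 0 0; -1 .004 0 -.036 0 0 0; -1 .004 0 -.046 0 0 0; -1 .004 0 -.054 0 0 0; -1 .004 0 -.062 0 0 0; -1 .004 0 -.068 0 0 0; -1 .004 0 -.068 0 0 0"

```text
clock: 6.73
eef_pos: [0.5041, -0.2184, 0.066]
tool_rot: [0.659, 0.752, 0.0, 0.0]
ft_force: [-3.6, 1.7, 10.5]
grip_width: 0.0
grasp_force: 5.0
```

Request:
step_arm:
  targets: "-1 0 0 -.004 0 0 0; -1 0 0 -.006 0 0 0; -1 0 0 -.006 0 0 0"

```text
clock: 6.98
eef_pos: [0.5042, -0.2184, 0.0656]
tool_rot: [0.659, 0.753, 0.0, 0.001]
ft_force: [-9.0, 5.3, 25.9]
grip_width: 0.0001
grasp_force: 12.9
```

Request:
step_arm:
  targets: "-1 0 0 .02 0 0 0; -1 0 0 .08 0 0 0; -1 0 0 .16 0 0 0; -1 -.05 .05 .22 0 0 0; -1 -.1 .1 .24 0 0 0; -1 -.16 .16 .24 0 0 0; -1 -.2 .2 .24 0 0 0; -1 -.2 .2 .24 0 0 0; -1 -.2 .2 .24 0 0 0"

```text
clock: 7.73
eef_pos: [0.4036, -0.1178, 0.1819]
tool_rot: [0.658, 0.753, 0.0, 0.001]
ft_force: [0.5, -0.7, -0.3]
grip_width: -0.0002
grasp_force: 0.0
```

Run:
```python
from m import *
t,i=snap('top','t4'); s,j=snap('side','s4')
f=lambda x:cv2.resize(np.ascontiguousarray(x),(390,320),interpolation=2)
cv2.imwrite('pics/f.png',np.hstack([f(t[170:275,365:460]),f(s[180:350,240:405])])[:,:,::-1]); print(bot.get_obs()['ft_force'])
```

```text
[ 0.39167945 -0.74297572  0.85277941]
```

View pics/f.png

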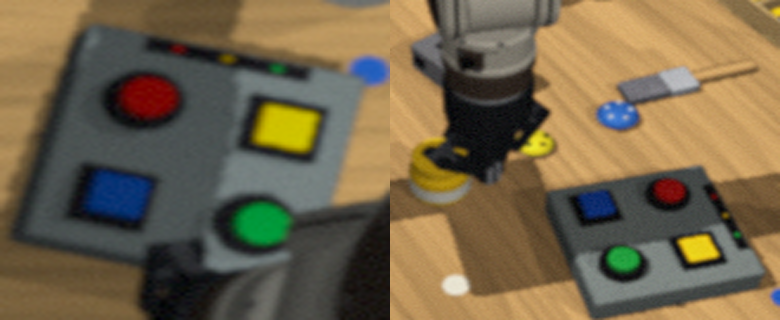

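The final view shows the green button sprung back (crop 624,258), the yellow key down (698,249), and blue and red untouched. The arm is clear of everything.

```bash
python3 -c "from workcell import bot; print(bot.job_done())"
```

```text
the job is handed in; nothing more can be done
None
```

The job is handed in: I pressed the rocker on, then the yellow key down, then the green button, which sprang back. The robot clock read about 8 s, the switch box hadn't moved after its press, and I kept clear of the blue key and red button.

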